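# Mark a steel block with a two-stage bench marker

### The arm

A 7-joint arm with a two-finger parallel gripper is mounted at the origin on a cart in front of the work surface, level with it; the furniture and walls round the work are solid. World frame = base frame: x ahead of the robot, y to its left, z up, the work surface at z = 0. Lengths are in m, angles in rad, forces in N, time in s.
With the tool pointing down it reaches from about 0.4 to 0.875 m from the base axis. Payload 19.3 kg.
Tool frame: the origin (TCP) lies at the very end of the fingers, on their centre line; the grasp point (between the pads) lies 19 mm behind it; z points along the fingers, y is the line along which they close (so a half turn about z gives the same grasp; the last joint's range is limited). The gripper opens to 85 mm and grips with 20 to 120 N. Pads are 22 mm wide; open, the fingers measure 114 mm over their backs; the gripper's body (76 mm by 85 mm) begins 54 mm behind the grasp point. The pads swing forward as they close: fully open they stand 13 mm farther back than shut.
Start: joints at [1.137, 0.521, -0.036, 1.599, 0.021, 1.021, -0.113], TCP at [0.222, -0.584, 0.231] pointing down, gripper open.
Joint ranges: [-2.91, 2.91], [-0.3, 2.13], [-1.5, 1.42], [0.17, 2.43], [-1.26, 4.41], [0.16, 1.93], [-2.52, 2.52]. Speed limits (rad/s): [1.89, 1.89, 2.39, 2.39, 3.01, 3.01, 3.01].

### API

Orientations are given as [roll, pitch, yaw] about the fixed x, y, z axes, in that order (R = Rz(yaw) Ry(pitch) Rx(roll)).
In Python, from workcell import bot gives the robot as it stands.
- The arm moves only by the tool carry_out, never from a script. Its argument "rows" is a list that holds one entry, the list of rows, each a list of 4 numbers: the shift along the tool's x, y, z in m, then the turn about the tool's z in degrees. In form: [[[x, y, z, twist], ...]]. A call has 1 to 12 rows; each row is the pose to reach, as a shift and turn from the pose commanded when the call began, along the tool's axes at that moment; what a row does not reach only later rows make up. A row lasts 1/12 s, in which the tool goes at most 41.7 mm and 7.16 degrees, less where a joint would pass 70% of its speed; a pose out of reach is approached as far as the arm can. A call with a gripper value outside its range is refused whole. "grip" is the finger opening in m, from 0 to 0.0854, set as the call begins (left out, the last holds). The fingers move at their own pace and stop on an object; "grip_force" is the grip in N (left out, the last holds). Time passes only in rows, so rows that repeat a pose let the fingers close. It gives the time, the measured TCP pose, the force, the opening and the grip force at its end, in the units of the state.
- bot.observe(): the state, without advancing time (a new reading comes with each control period).
- bot.grab_frame(name): name is "scene" or "top"; returns a dict with "pixels" (480x640x3 uint8, red, green, blue), "K" (3x3 intrinsics, pixels), "pose" (4x4, takes a point from camera to world coordinates). Camera axes: x right, y down, z forward; pixel columns grow to the right and rows downward; lengths in m; the calibration is good to about 2 mm. A picture is of the moment at which its call begins. There is no depth.
- bot.job_done(): hands the job in; it is judged then, once.
Trained networks look in a picture, given as the dict that the camera call returned (one of the last four; its "shot" number tells which), for a name from the list of things; names that differ only in an ending like _2 or _b are one class to them, and where a whole thing is asked for, a point or a joint stands for the part that bears it (a point fixed in the world has none). Each returns a list of dicts, best first, with "conf" (0 to 1); they miss things now and then, are a little off and sometimes report something else, mostly with a low value. They report only what shows in the picture. A call takes as long as a camera call.
- bot.look_for(picture, label): "position" ([column, row] in pixels, amid what is visible of it).
- bot.regions_of(picture, label): "region" (480x640 bool, what is visible of it) and "position" ([column, row] in pixels, amid what is visible of it).
- bot.spot_point(picture, label): "position" ([column, row] in pixels: a listed point, or the origin of a listed thing).
The state is a dict: "clock": time; "qpos": joint angles; "qd": joint speeds; "joint_efforts": joint torques, N m; "position": TCP position; "tool_rot": TCP orientation; "force": force on the tool from outside, world axes, zero at the start; "moment": the same for the moment, N m; "grip_width": finger opening in m; "finger_force": force on a finger pad.
Only numpy, scipy, OpenCV 4.12 (cv2) and the standard library are available. Lean on these libraries where they do the work, as an engineer would, in place of code of your own. Each camera call takes 0.05 s, during which the arm holds its last target. There are 200 camera calls.

### The job

Two identical bench markers stand side by side; a plain steel block lies ready under the ram of one of them. On that marker, press the black mushroom button down to its halfway stop, hold it still there for about two seconds while it charges, then press it fully down to mark the block, and let it come all the way up again. Do not press the other marker's button, and do not shift the block.

Things in the scene. Friction and masses are not known exactly. Their poses are not given: they have to be found in the camera images.
- marker: the marker to use, the one with the block on its foot: grey C-shaped frame fixed to the bench; foot 130x80x18 mm, column at the rear, head 110x56 mm whose top is 150 mm above the bench. Origin at bench level under the button's centre; z up, x towards the column. Nothing on it stands higher than the button.
- marker_button: its black round flat button, 44 mm wide; origin at the centre of its top face, 200 mm above the bench when up. Goes straight down 32 mm, springs back. First 16 mm soft (1.5 to 4 N) until it meets the steel sleeve below: the halfway stop, where it stays for pushes of 4 to 9 N. Over about 10 N it goes on with the sleeve another 16 mm (rising to 14 N) to a hard stop: fully down.
- spare_button: the button of the other marker, the same in every way (also 200 mm above the bench when up), whose foot is empty. Origin at the centre of its top face. The buttons are at least 150 mm apart. Not to be pressed. (Of the clutter between the robot's start and the markers, a scribing gauge is the tallest, 265 mm above the bench.)
- block: the plain dark steel block to be marked, 75x60x24 mm, loose on the foot of the marker to be used, below the ram; origin at the centre of its underside. Not to be shifted.

How it is judged:
By the outcome, as a careful person would: the job done as asked, in the order asked, and still so for the second after the job is handed in, with the robot touching nothing.
It also fails if it takes over 37 s, if anything falls off the work surface, if the arm or the gripper's body presses on something with over 40 N, if the wrist force passes 120 N, or if a joint passes its speed limit or range.

## Working session

There is one attempt and no reset: what is moved stays moved. The work goes in short steps, Python scripts to look and compute and a tool call to move; the robot and the scene stay as the last step left them, time stands still between calls to the robot, and variables do not carry over. Pictures are saved under pics/ and viewed, at most 10 in all, crops included, and the job is handed in when it is done.

Besides the shell and the picture viewer there is one more tool, called by a JSON object that holds its "name" and its "arguments". carry_out: Moves the arm, as the interface text tells. Its arguments: {"type":"object","properties":{"rows":{"type":"array","items":{"type":"array","items":{"type":"array","items":{"type":"number"}}}},"grip":{"type":"number"},"grip_force":{"type":"number"}},"required":["rows"]}

```bash
mkdir -p pics
cat > h.py <<'E'
import numpy as np, cv2
from workcell import bot
def ray(f,p,z):
    d=f["pose"][:3,:3]@np.linalg.inv(f["K"])@[p[0],p[1],1]; o=f["pose"][:3,3]
    return o+d*(z-o[2])/d[2]
E
python3 - <<'E'
from h import *
s=bot.observe(); print({k:np.round(s[k],3) for k in("clock","position","tool_rot","force","qpos")})
for n in("scene","top"):
    f=bot.grab_frame(n); cv2.imwrite(f"pics/{n}1.png",f["pixels"][...,::-1])
    print(n,f["pose"].round(2)[:3,3])
    for l,z in(("marker_button",.2),("spare_button",.2),("block",.018),("marker",0)):
        for r in bot.spot_point(f,l)[:3]: print(l,np.round(r["position"],1),round(r["conf"],2),ray(f,r["position"],z).round(4))
E
```

```text
{'clock': np.float64(0.0), 'position': array([ 0.222, -0.584,  0.231]), 'tool_rot': array([-3.14 ,  0.   ,  0.364]), 'force': array([ 0.112, -0.29 ,  0.551]), 'qpos': array([ 1.137,  0.522, -0.036,  1.6  ,  0.021,  1.021, -0.113])}
scene [0.15 0.84 0.69]
marker_button [284.9 241.1] 0.86 [0.4886 0.4156 0.2   ]
spare_button [343.9 162.3] 0.6 [0.5229 0.2202 0.2   ]
marker [288.5 336.8] 0.58 [0.4906 0.4136 0.    ]
marker [343.4 164.9] 0.28 [ 0.6704 -0.0237  0.    ]
top [0.32 0.28 0.97]
marker_button [276.5 239.8] 0.64 [0.4889 0.4122 0.2   ]
spare_button [390.2 250. ] 0.64 [0.5211 0.2253 0.2   ]
block [286.2 263.9] 0.65 [0.4858 0.4108 0.018 ]
marker [287.6 268.6] 0.86 [0.4802 0.4078 0.    ]
```

View pics/scene1.png

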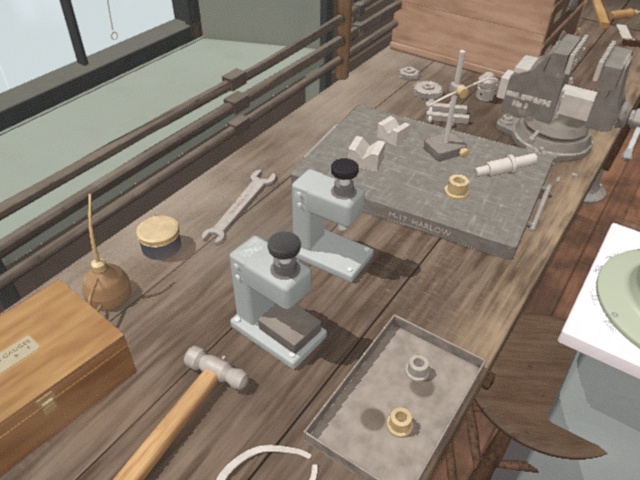

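View pics/top1.png

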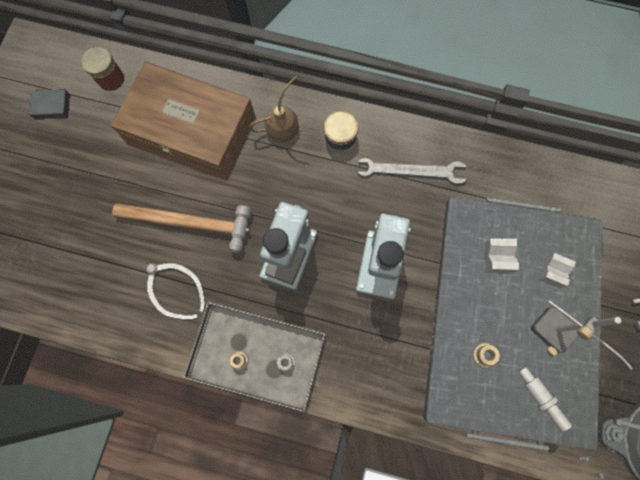

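The top and scene views agree. The block lies on the foot of the nearer marker, whose button is at (276,240) in top and (285,241) in scene, at about (0.489, 0.413, 0.200). The spare button is at (390,250) in top. The gauge is on the plate, in the path of the swing, so I'll rise first and then move along an arc.

```bash
cat >> h.py <<'E'
from scipy.spatial.transform import Rotation as Ro
def shift(targets):
    s=bot.observe(); R=Ro.from_euler("xyz",s["tool_rot"]).as_matrix()
    return np.round((np.array(targets)-s["position"])@R,3).tolist()
E
python3 - <<'E'
from h import *
T=[[.222,-.584,z] for z in(.27,.31,.34)]
for a in range(1,31):
    t=-1.208+a*1.91/30; T.append([.63*np.cos(t),.63*np.sin(t),.34])
for i,r in enumerate(shift(T)): print(i,r)
f=bot.grab_frame("scene")
E
```

```text
0 [-0.0, -0.0, -0.039]
1 [-0.0, -0.0, -0.079]
2 [-0.0, -0.0, -0.109]
3 [0.039, 0.004, -0.109]
4 [0.079, -0.0, -0.109]
5 [0.119, -0.006, -0.109]
6 [0.158, -0.015, -0.109]
7 [0.197, -0.026, -0.109]
8 [0.234, -0.04, -0.109]
9 [0.271, -0.056, -0.109]
10 [0.307, -0.075, -0.109]
11 [0.341, -0.095, -0.109]
12 [0.374, -0.118, -0.109]
13 [0.406, -0.143, -0.109]
14 [0.435, -0.17, -0.109]
15 [0.463, -0.198, -0.109]
16 [0.49, -0.229, -0.109]
17 [0.514, -0.261, -0.109]
18 [0.536, -0.294, -0.109]
19 [0.556, -0.329, -0.109]
20 [0.574, -0.365, -0.109]
21 [0.589, -0.402, -0.109]
22 [0.602, -0.44, -0.109]
23 [0.613, -0.478, -0.109]
24 [0.621, -0.518, -0.109]
25 [0.626, -0.557, -0.109]
26 [0.629, -0.597, -0.109]
27 [0.63, -0.638, -0.109]
28 [0.628, -0.678, -0.109]
29 [0.623, -0.717, -0.109]
30 [0.616, -0.757, -0.109]
31 [0.606, -0.796, -0.109]
32 [0.594, -0.834, -0.109]
```

{"name": "carry_out", "arguments": {"rows": [[[0,0,-0.039,0],[0,0,-0.079,0],[0,0,-0.109,0],[0.039,0.004,-0.109,0],[0.079,0,-0.109,0],[0.119,-0.006,-0.109,0],[0.158,-0.015,-0.109,0],[0.197,-0.026,-0.109,0],[0.234,-0.04,-0.109,0],[0.271,-0.056,-0.109,0],[0.307,-0.075,-0.109,0],[0.341,-0.095,-0.109,0]]], "grip": 0}}

```text
clock: 1.55
position: [0.5086, -0.3723, 0.3402]
tool_rot: [-3.142, -0.0, 0.364]
force: [-0.1, -0.4, -0.3]
grip_width: 0.0001
finger_force: 0.0
```

{"name": "carry_out", "arguments": {"rows": [[[0.033,-0.023,0,0],[0.065,-0.048,0,0],[0.094,-0.075,0,0],[0.122,-0.103,0,0],[0.149,-0.134,0,0],[0.173,-0.166,0,0],[0.195,-0.199,0,0],[0.215,-0.234,0,0],[0.233,-0.27,0,0],[0.248,-0.307,0,0],[0.261,-0.345,0,0],[0.272,-0.383,0,0]]]}}

```text
clock: 2.55
position: [0.625, 0.0828, 0.3403]
tool_rot: [-3.142, -0.0, 0.364]
force: [0.7, -0.0, 0.9]
grip_width: -0.0
finger_force: 0.0
```

Run:
```python
from h import *
s=bot.observe(); print(s["position"],s["tool_rot"],s["qpos"].round(2) if hasattr(s["qpos"],"round") else s["qpos"])
p=s["position"]; g=np.array([.489,.4135,.26])
print(shift([np.array(p)*(1-k/7)+g*k/7 if 0 else [*(np.array(p)[:2]*(1-min(k/9,1))+g[:2]*min(k/9,1)),.34] for k in range(1,10)]+[g]))
```

```text
[0.62499843 0.08275849 0.34026948] [-3.14154127e+00 -1.00811641e-04  3.63805009e-01] [-0.06  0.45 -0.24  1.43  0.11  1.27 -1.52]
[[-0.001, -0.04, 0.0], [-0.002, -0.079, 0.0], [-0.003, -0.119, 0.0], [-0.004, -0.159, 0.0], [-0.005, -0.199, 0.0], [-0.006, -0.238, 0.0], [-0.007, -0.278, 0.0], [-0.008, -0.318, 0.0], [-0.009, -0.357, 0.0], [-0.009, -0.357, 0.08]]
```

{"name": "carry_out", "arguments": {"rows": [[[-0.001,-0.04,0,0],[-0.002,-0.079,0,0],[-0.003,-0.119,0,0],[-0.004,-0.159,0,0],[-0.005,-0.199,0,0],[-0.006,-0.238,0,0],[-0.007,-0.278,0,0],[-0.008,-0.318,0,0],[-0.009,-0.357,0,0],[-0.009,-0.357,0.04,0],[-0.009,-0.357,0.08,0],[-0.009,-0.357,0.08,0]]]}}

```text
clock: 3.55
position: [0.4873, 0.4094, 0.2536]
tool_rot: [3.138, 0.009, 0.365]
force: [-0.7, -1.5, -1.3]
grip_width: 0.0004
finger_force: 0.0
```

Run:
```python
from h import *
s=bot.observe(); print(np.round(s["position"],4),np.round(s["force"],2),np.round(s["qpos"],2))
ims=[]
for n in("scene","top"):
    f=bot.grab_frame(n); u=None
    for l in("marker_button",):
        for r in bot.spot_point(f,l)[:2]: print(n,l,np.round(r["position"],1),round(r["conf"],2),ray(f,r["position"],.2).round(4))
    w=np.linalg.inv(f["pose"])@[*s["position"],1]; q=f["K"]@w[:3]; q=q[:2]/q[2]; print("tcp px",q.round(1))
    x,y=q.astype(int); c=f["pixels"][max(y-90,0):y+90,max(x-90,0):x+90]; ims.append(cv2.resize(c,(400,400)))
cv2.imwrite("pics/c1.png",np.hstack(ims)[...,::-1])
```

```text
[0.4873 0.4094 0.2536] [-0.69 -1.48 -1.28] [-0.58  0.54 -0.33  1.52  0.19  1.12 -2.15]
scene marker_button [283.5 241. ] 0.78 [0.4901 0.4165 0.2   ]
tcp px [287.4 206.5]
tcp px [274.2 232.5]
```

View pics/c1.png

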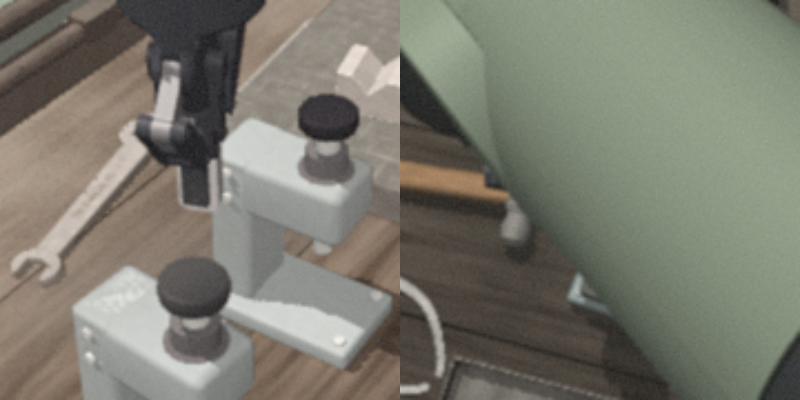

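Scene crop: the closed fingertips (crop ~200,205) hang right above the marked button (crop ~195,285); the arm hides it in top. Descending slowly now.

{"name": "carry_out", "arguments": {"rows": [[[0,0,0,0],[0,0,0.01,0],[0,0,0.02,0],[0,0,0.03,0],[0,0,0.038,0],[0,0,0.044,0],[0,0,0.048,0],[0,0,0.05,0],[0,0,0.05,0],[0,0,0.05,0]]]}}

```text
clock: 4.58
position: [0.4899, 0.4113, 0.2105]
tool_rot: [-3.141, -0.0, 0.364]
force: [-0.4, -0.2, -0.6]
grip_width: -0.0001
finger_force: 0.0
```

{"name": "carry_out", "arguments": {"rows": [[[0,0,0.003,0],[0,0,0.006,0],[0,0,0.009,0],[0,0,0.012,0],[0,0,0.015,0],[0,0,0.018,0],[0,0,0.02,0],[0,0,0.022,0],[0,0,0.022,0],[0,0,0.022,0]]]}}

```text
clock: 5.42
position: [0.4898, 0.4112, 0.1883]
tool_rot: [-3.142, 0.0, 0.364]
force: [0.6, -0.8, 4.1]
grip_width: 0.0001
finger_force: 1.6
```

Run:
```python
from h import *
s=bot.observe(); print(np.round(s["position"],4),np.round(s["force"],2),s["clock"])
f=bot.grab_frame("scene"); cv2.imwrite("pics/c2.png",cv2.resize(f["pixels"][150:330,200:380],(500,500))[...,::-1])
```

```text
[0.4898 0.4112 0.1883] [ 0.63 -0.76  4.07] 5.4167
```

View pics/c2.png

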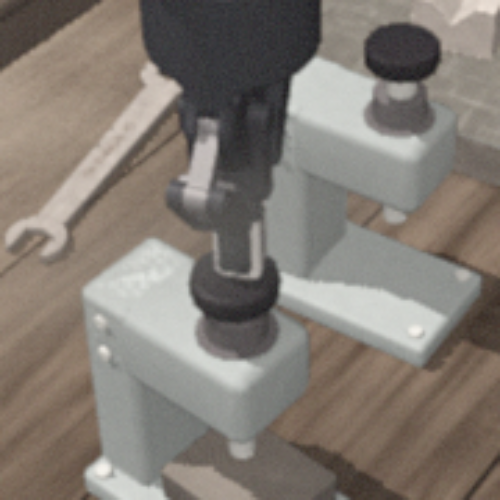

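The fingers sit centred on the button, which is part-way down (crop ~235,280), and the force matches the soft spring. Now easing to the halfway stop.

{"name": "carry_out", "arguments": {"rows": [[[0,0,0.001,0],[0,0,0.002,0],[0,0,0.003,0],[0,0,0.004,0],[0,0,0.0045,0],[0,0,0.0045,0]]]}}

```text
clock: 5.97
position: [0.4898, 0.4112, 0.184]
tool_rot: [-3.142, -0.0, 0.364]
force: [-2.3, -2.5, 10.2]
grip_width: -0.0001
finger_force: 4.8
```

{"name": "carry_out", "arguments": {"rows": [[[0,0,-0.0003,0],[0,0,-0.0003,0]]]}}

```text
clock: 6.13
position: [0.4898, 0.4112, 0.1842]
tool_rot: [-3.142, -0.0, 0.364]
force: [-0.5, -1.0, 3.9]
grip_width: -0.0004
finger_force: 2.0
```

{"name": "carry_out", "arguments": {"rows": [[[0,0,0.00015,0],[0,0,0.00015,0],[0,0,0.00015,0]]]}}

```text
clock: 6.38
position: [0.4898, 0.4111, 0.1841]
tool_rot: [-3.142, -0.0, 0.364]
force: [-0.4, -1.3, 7.2]
grip_width: 0.0002
finger_force: 3.5
```

{"name": "carry_out", "arguments": {"rows": [[[0,0,0,0],[0,0,0,0],[0,0,0,0],[0,0,0,0],[0,0,0,0],[0,0,0,0],[0,0,0,0],[0,0,0,0],[0,0,0,0],[0,0,0,0],[0,0,0,0],[0,0,0,0]]]}}

```text
clock: 7.38
position: [0.4898, 0.4112, 0.1841]
tool_rot: [-3.142, -0.0, 0.364]
force: [-1.3, -1.4, 7.1]
grip_width: -0.0001
finger_force: 3.5
```

{"name": "carry_out", "arguments": {"rows": [[[0,0,0,0],[0,0,0,0],[0,0,0,0],[0,0,0,0],[0,0,0,0],[0,0,0,0],[0,0,0,0],[0,0,0,0],[0,0,0,0],[0,0,0,0],[0,0,0.004,0],[0,0,0.008,0]]]}}

```text
clock: 8.38
position: [0.4898, 0.4112, 0.1764]
tool_rot: [-3.141, -0.001, 0.364]
force: [-2.8, -3.0, 11.4]
grip_width: -0.0
finger_force: 5.9
```

{"name": "carry_out", "arguments": {"rows": [[[0,0,0.003,0],[0,0,0.006,0],[0,0,0.007,0],[0,0,0.008,0],[0,0,0.0081,0],[0,0,0.0081,0]]]}}

```text
clock: 8.88
position: [0.4898, 0.4112, 0.1684]
tool_rot: [-3.141, -0.0, 0.364]
force: [-3.5, -3.2, 13.6]
grip_width: -0.0
finger_force: 6.7
```

{"name": "carry_out", "arguments": {"rows": [[[0,0,0.0003,0],[0,0,0.0006,0],[0,0,0.0008,0],[0,0,0.0008,0],[0,0,0.0008,0]]]}}

```text
clock: 9.3
position: [0.4899, 0.4113, 0.168]
tool_rot: [-3.141, -0.001, 0.364]
force: [-3.7, -4.9, 17.8]
grip_width: -0.0002
finger_force: 8.8
```

{"name": "carry_out", "arguments": {"rows": [[[0,0,0.0002,0],[0,0,0.0004,0],[0,0,0.0004,0],[0,0,0.0004,0]]]}}

```text
clock: 9.63
position: [0.4899, 0.4113, 0.1679]
tool_rot: [-3.141, -0.001, 0.364]
force: [-5.2, -5.6, 22.9]
grip_width: 0.0
finger_force: 11.2
```

Hard stop confirmed: 23 N with no further travel. Now straight up.

{"name": "carry_out", "arguments": {"rows": [[[0,0,-0.005,0],[0,0,-0.012,0],[0,0,-0.02,0],[0,0,-0.03,0],[0,0,-0.045,0],[0,0,-0.065,0],[0,0,-0.09,0],[0,0,-0.115,0],[0,0,-0.13,0],[0,0,-0.13,0],[0,0,-0.13,0],[0,0,-0.13,0]]]}}

```text
clock: 10.63
position: [0.4895, 0.4109, 0.2958]
tool_rot: [3.141, 0.001, 0.364]
force: [-0.2, -0.5, -0.7]
grip_width: 0.0
finger_force: 0.0
```

Run:
```python
from h import *
s=bot.observe(); print(np.round(s["position"],4),np.round(s["force"],2),s["clock"])
f=bot.grab_frame("scene"); cv2.imwrite("pics/c3.png",cv2.resize(f["pixels"][150:380,180:410],(600,600))[...,::-1])
for r in bot.spot_point(f,"marker_button")[:1]: print(r["position"],ray(f,r["position"],.2))
```

```text
[0.4895 0.4109 0.2958] [-0.22 -0.5  -0.69] 10.6333
[284.5, 242.4] [0.48746968 0.41792379 0.2       ]
```

View pics/c3.png

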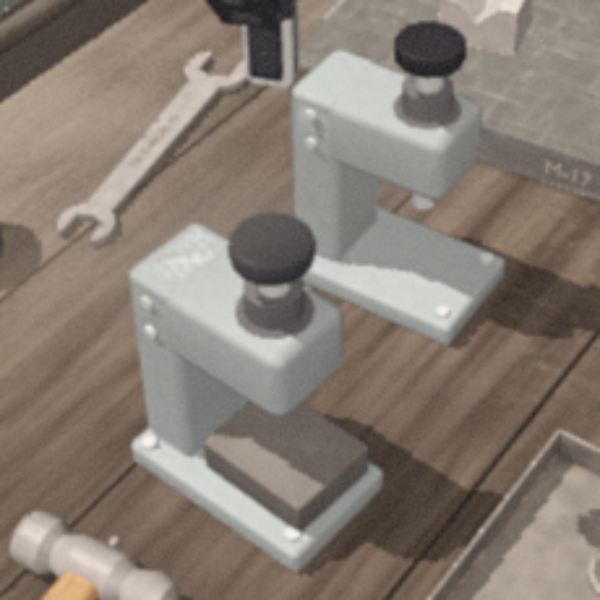

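The button is fully up again (crop ~272,248, scene ~284,242, same as at the start). The block is in place, the spare button is untouched and the gripper is clear.

```bash
python3 -c "
from workcell import bot
print(bot.job_done())"
```

```text
the job is handed in; nothing more can be done
None
```

I pressed the marker's button to its halfway stop, held it there for about two seconds, pressed it fully down to the hard stop and let it come all the way up. The spare button was not pressed, the last picture shows the block in place, and the job was handed in at about 10.7 s.

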